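# Park the index plunger and turn the model table

## Task

On the dental bench, free the indexing turntable that carries the plaster model: pull its spring plunger up by the T-bar, twist it counter-clockwise (seen from above) and let it down into its rest notch, so that it stays retracted by itself. Then turn the table counter-clockwise by its upright black post, smoothly, until it rests at its end stop, and let go. Do not strain the plunger against its stops or the table against the locked pin, and leave the other things on the bench where they are.

Things in the scene. Friction and masses are not known exactly. Their poses are not given: they have to be found in the camera images.
- fixture: Grey indexing fixture bolted to the bench: base plate 200 x 260 x 12 mm, turntable, and a bracket holding the plunger. Origin on the bench under the vertical axis of the turntable, z up. In its frame the plunger axis (vertical) is at x = 0, y = -88 mm.
- disc_center (a point): Centre of the top face of the turntable, 59 mm above the bench: an aluminium disc of radius 100 mm with a ring of dark index holes. A plaster dental model is fixed on it, up to 96 mm above the bench and within 50 mm of the axis.
- bracket_top (a point): Point on the plunger axis on top of the bracket arm, 84 mm above the bench. The arm is 50 mm wide (fixture x); its column stands outside the rim, at fixture y = -113 to -135 mm. A brass sleeve, radius 18 mm, rises from here around the plunger to 120 to 134 mm above the bench: it is screwed in by an amount, and turned by an angle, that differ each time and are not measured.
- tbar: Black T-bar on top of the plunger, 48 mm long (own x), 12 mm wide (own y), 16 mm high; origin at its centre, on the plunger axis, 163 mm above the bench when the plunger is down. Its underside is then 21 to 35 mm above the brass sleeve.
- crosspin: Steel cross pin, 5 mm thick, 44 mm long (own x), parallel to the T-bar, 65 mm below its centre. Its ends run in bayonet slots of the sleeve: a wide upright leg (start), a channel across the top, a sharp crest, beyond it a rest notch 3 mm deep, then an end wall. It bears on the sleeve 15 mm from the axis, and should press on it with less than 30 N (0.45 N m at the end wall).
- lockpin: The plunger's lower end, an 8 mm steel pin that goes 7 mm into a hole of the turntable when down and locks it; origin at the tip, 52 mm above the bench when down. The table should not press on it with more than 30 N.
- lift (a joint): How far the plunger is pulled up, m; 0 is down, over 0.007 frees the table. The pull is about 6 N at first and 0.25 N more per mm. The cross pin meets its top stop 15 to 28 mm up (varies, not measured: feel the force jump). Only in the last 2.5 mm below that stop does it twist past the crest. Released short of the crest it springs down; in the notch it stays 9 to 23 mm up, 5.5 mm below the stop.
- twist (a joint): Turn of the T-bar counter-clockwise from above, rad; starts at 0 to 0.1, free in the upright leg to about 0.15. Pulled up near the stop it turns almost freely to 0.9 to 1.4 rad, where the cross pin meets the end wall (differs each time, not measured: feel the torque). Let down there, it seats in the notch; the crest is about 0.35 rad before the wall.
- turntable (a joint): Turn of the turntable counter-clockwise from above, rad: 0 at the start (locked), 1.05 at its end stop. It drags a little (about 0.12 N m) and stays where it is left.
- post_top (a point): Centre of the top of the upright black post on the turntable, 16 mm in diameter, 42 mm high above the disc, its top 101 mm above the bench, 85 mm from the turntable axis; it moves along that circle. At the start it stands 20 degrees counter-clockwise from the fixture's x axis.
- case: Black spectacle case, 62 x 155 x 42 mm, a bystander; origin under its centre.
- spare_model: Spare plaster dental model, 62 x 66 x 31 mm, a bystander; origin under its centre.
- jar: Small amber glass jar with a white cap, 48 mm in diameter, 55 mm high, a bystander; origin under its centre.

How it is judged (in metres and radians):
On the way, in this order (a step that is already met when the one before it is completed fails the run):
1. the plunger is pulled clear of the table while the table still stands at its first index (value of joint lift above 0.0085 m and value of joint turntable below 0.06 rad), for 0.1 s.
2. the plunger rests in its notch, retracted, with the fingers off it and the table not yet turned (value of joint lift above 0.0075 m and value of joint twist above 0.7 rad and contact force between the fingers and tbar below 0.1 N and value of joint turntable below 0.3 rad), for 0.2 s.
At the end, for the whole second after the job is handed in: The plunger stays up by itself in its rest notch (more than 7.5 mm up, twisted more than 0.7 rad), and the table is at rest within 0.06 rad of its end stop (value of joint lift above 0.0075 m and value of joint twist above 0.7 rad and value of joint turntable above 0.99 rad and velocity of joint turntable below 0.05 rad/s); the robot touches nothing.
It fails at once if the cross pin is strained against the sleeve (over 30 N) (contact force between crosspin and anything else above 30 N).
It fails at once if the table is forced against the locked pin (over 30 N) (contact force between lockpin and anything else above 30 N).
It fails at once if the table is flung round (over 2.5 rad/s) (velocity of joint turntable above 2.5 rad/s).
It fails at once if the spectacle case, the spare model or the jar is moved by more than 20 mm (distance of any of case, spare_model, jar from where it was at the start of the episode above 0.02 m).
It also fails if it takes over 72 s, if anything falls off the work surface, if the arm or the gripper's body presses on something with over 40 N, if the wrist force passes 120 N, or if a joint passes its speed limit or range.

## Robot

A 6-joint arm with a two-finger parallel gripper is mounted at the origin on the work surface. World frame = base frame: x ahead of the robot, y to its left, z up, the work surface at z = 0. Lengths are in m, angles in degrees, forces in N, time in s.
With the tool pointing down it reaches from about 0.375 to 0.75 m from the base axis. Payload 9 kg.
Tool frame: the origin (TCP) lies where the fingers leave the gripper's body, on its centre line; the fingertips stand 73 mm ahead of it and the grasp point (between the pads) lies 54 mm ahead of it (robot.tip_reach is the distance from the TCP to the fingertips, in m); z points along the fingers, y is the line along which they close (so a half turn about z gives the same grasp; the last joint's range is limited). The gripper opens to 85 mm and grips with 20 to 120 N. Pads are 22 mm wide; open, the fingers measure 114 mm over their backs; the gripper's body (76 mm by 85 mm) begins 54 mm behind the grasp point. The pads swing forward as they close: fully open they stand 13 mm farther back than shut.
Start: joints at [-76.358, 5.964, 5.575, 89.605, 0, 77.527], TCP at [0.264, -0.539, 0.304] pointing down, gripper open.
Joint ranges: [-171.21, 171.21], [-48.23, 106.86], [-62.78, 66.21], [-105.2, 120.99], [-86.42, 89.51], [-180, 180]. Speed limits (degrees/s): [127.2, 127.2, 147.25, 180, 180, 180].

## Interface

Orientations are given as [roll, pitch, yaw] about the fixed x, y, z axes, in that order (R = Rz(yaw) Ry(pitch) Rx(roll)).
In Python, from plant import robot gives the robot as it stands. Calls block until the motion is done:
- robot.move_pose(position, orientation): joint-space move of the TCP to a pose.
- robot.line_to(position, vel=0.15, rotation=None, guard=None): straight line of the TCP; rotation=None keeps the orientation; vel is the mean speed in m/s. With guard (N) it stops when the force on the tool has changed by that much, and returns True; else False.
- robot.goto_joints(angles): joint-space move.
- robot.set_gripper(opening): finger opening in m; the grip force is fixed at half the most; returns when the fingers have stopped.
- robot.pause(seconds).
- robot.ik(position, orientation): joint angles nearest the present ones, or None.
- robot.observe(): the state.
- robot.grab_frame(name): name is "scene" or "top" or "wrist"; returns the picture (400x640x3 uint8, blue, green, red); there is no depth.
- robot.get_calibration(name): a dict with "vertical_fov" (degrees; the focal length in pixels is half the picture's height over the tangent of half this angle, whatever the lens; pixels are square), "cx", "cy" (the principal point, pixels), "rvec" (rotation vector, rad) and "tvec" (3), from world to camera coordinates, as OpenCV has them. Camera axes: x right, y down, z forward; pixel columns grow to the right and rows downward; lengths in m; the calibration is good to about 2 mm. A picture is of the moment at which its call begins: read the wrist's pose just before it. get_calibration takes no time and is no camera call; for the wrist camera it gives the pose at the moment of the call.
A pose or a line that the arm cannot do raises robot.IKError and nothing moves.
- robot.job_done(): hands the job in; it is judged then, once.
The state is a dict: "time": time; "q": joint angles; "qvel": joint speeds; "joint_torque": joint torques, N m; "tool_pos": TCP position; "tcp_rot": TCP orientation; "ft_force": force on the tool from outside, world axes, zero at the start; "torque": the same for the moment, N m; "gripper_width": finger opening in m; "gripper_force": force on a finger pad.
Only numpy, scipy, OpenCV 4.12 (cv2) and the standard library are available. Lean on these libraries where they do the work, as an engineer would, in place of code of your own. Each camera call takes 0.05 s, during which the arm holds its last target. There are 200 camera calls.

## Working session

There is one attempt and no reset: what is moved stays moved. The work goes in short steps, each a Python script; the robot and the scene stay as the last script left them, time stands still between calls to the robot, and variables do not carry over. Pictures are saved under pics/ and viewed, at most 10 in all, crops included, and the job is handed in when it is done.

```bash
mkdir -p pics; ls; python3 - <<'E'
from plant import robot
import cv2
for n in("scene","top"):
    cv2.imwrite(f"pics/{n}0.png",robot.grab_frame(n)); print(n,robot.get_calibration(n))
s=robot.observe();print(s)
E
```

```text
pics
scene {'vertical_fov': 48.253790556963565, 'cx': 316.92514703216256, 'cy': 195.14615332911853, 'rvec': array([ 2.30930042,  0.98235727, -0.35915045]), 'tvec': array([-0.48049067, -0.25485932,  1.40613998])}
top {'vertical_fov': 42.30781357070004, 'cx': 317.3037850613455, 'cy': 187.48886930190778, 'rvec': array([ 2.16716987, -2.2090437 ,  0.11348361]), 'tvec': array([0.05178786, 0.63638226, 1.17417137])}
{'time': 0.1, 'q': array([-7.63591078e+01,  5.99595521e+00,  5.53147195e+00,  8.96054723e+01,
        1.08564644e-03,  7.75262892e+01]), 'qvel': array([-0.00462108, -0.11992007,  0.03987341, -0.06105929, -0.01226258,
        0.02529428]), 'joint_torque': array([ 7.46090227e-03, -5.58211684e+01,  5.04715776e+01,  1.32039073e-02,
       -1.95639841e-04, -4.02952210e-06]), 'tool_pos': array([ 0.26405684, -0.53852819,  0.30319188]), 'tcp_rot': array([-1.79931930e+02, -1.61698248e-02,  2.61145928e+01]), 'ft_force': array([ 0.590608  , -0.8312448 ,  0.39345888]), 'torque': array([0.03718059, 0.03688909, 0.0403165 ]), 'gripper_force': 0.0, 'gripper_width': 0.08546237586773991}
```

View pics/top0.png

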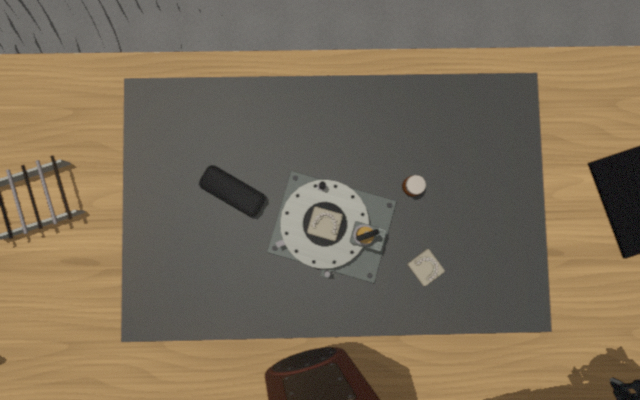

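View pics/scene0.png

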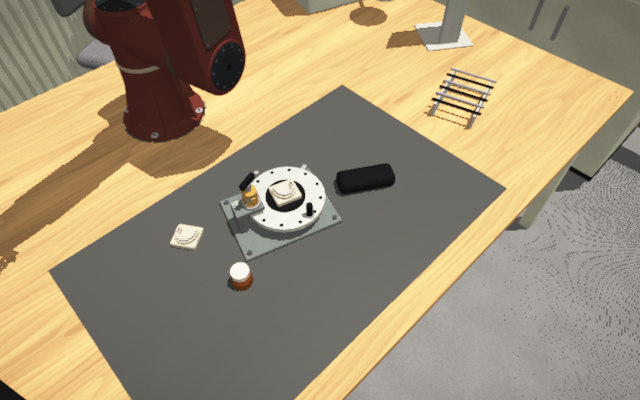

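Top view: disc centre ~(325,223), T-bar ~(368,235), post ~(323,185), case (233,191), jar (415,185), spare model (427,267). In the scene view the T-bar is at (247,181) and the post at (310,209). Next I cast rays.

```bash
cat > h.py <<'E'
import numpy as np, cv2
from plant import robot
def ray(c,uv):
    f=200/np.tan(np.radians(c["vertical_fov"]/2)); R=cv2.Rodrigues(c["rvec"])[0]
    d=np.c_[(np.atleast_2d(uv)-[c["cx"],c["cy"]])/f,np.ones(len(np.atleast_2d(uv)))]@R
    return -R.T@c["tvec"],d
def onplane(c,uv,z):
    o,d=ray(c,uv); return (o+d*((z-o[2])/d[:,2])[:,None])
def project(c,p):
    f=200/np.tan(np.radians(c["vertical_fov"]/2)); K=np.array([[f,0,c["cx"]],[0,f,c["cy"]],[0,0,1]])
    return cv2.projectPoints(np.float64(np.atleast_2d(p)),c["rvec"],c["tvec"],K,None)[0][:,0]
def zoom(img,u,v,w,h,k,name):
    cv2.imwrite(name,cv2.resize(img[v-h//2:v+h//2,u-w//2:u+w//2],None,fx=k,fy=k,interpolation=cv2.INTER_CUBIC))
E
python3 - <<'E'
from h import *
im=cv2.imread("pics/top0.png"); c=robot.get_calibration("top")
hsv=cv2.cvtColor(im,cv2.COLOR_BGR2HSV); m=((hsv[...,2]>170)&(hsv[...,1]<40)).astype(np.uint8)
m[:, :270]=0;m[:,400:]=0;m[:170]=0;m[285:]=0
m=cv2.morphologyEx(m,cv2.MORPH_OPEN,np.ones((3,3)))
k=max(cv2.findContours(m,0,2)[0],key=cv2.contourArea); hull=cv2.convexHull(k)
P=onplane(c,hull[:,0].astype(float),.059)[:,:2]
(x,y),r=cv2.minEnclosingCircle(P.astype(np.float32)); print("disc",x,y,r)
print("post",onplane(c,[323,185],.101),"tbar",onplane(c,[368,235],.171))
for n,uv,z in(("case",(233,191),.03),("jar",(415,185),.055),("spare",(427,267),.031)): print(n,onplane(c,uv,z))
print(project(c,[x,y,.059]))
zoom(im,345,220,100,100,6,"pics/t1.png")
E
```

```text
disc 0.5923651456832886 0.023813210427761078 0.08609532564878464
post [[0.63621318 0.02864804 0.101     ]] tbar [[ 0.52652708 -0.05832182  0.171     ]]
case [[0.63237625 0.23428242 0.03      ]]
jar [[ 0.6364544  -0.18223382  0.055     ]]
spare [[ 0.44933666 -0.20816349  0.031     ]]
[[324.9877223  205.99784763]]
```

View pics/t1.png

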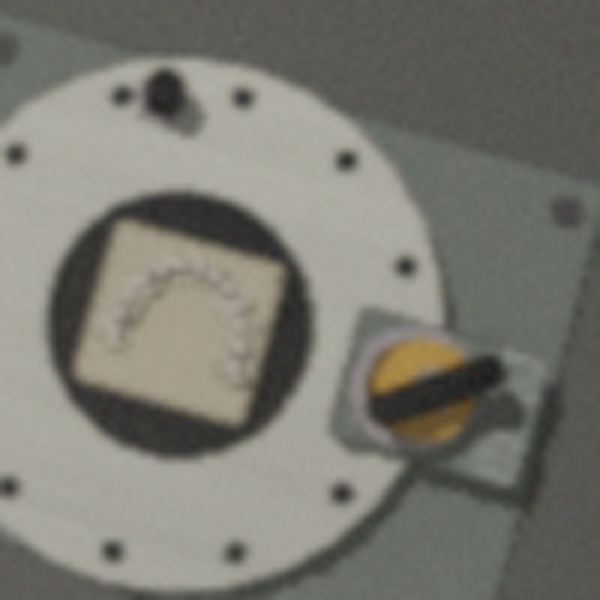

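Crop (origin 295,170, ×6): disc centre (182,325), T-bar ends ~(380,410)-(498,368), so its centre is ~(438,390); post top (163,90). My disc mask only caught part of the disc, so I use these pixels and go above the T-bar for a wrist look.

```bash
python3 - <<'E'
from h import *
c=robot.get_calibration("top")
px=lambda a:np.array(a)/6+[295,170]-.42
d=onplane(c,px([182,325]),.059)[0]; t=onplane(c,px([438,390]),.171)[0]; p=onplane(c,px([163,90]),.101)[0]
e=onplane(c,px([[380,410],[498,368]]),.171); a=np.degrees(np.arctan2(*(e[1]-e[0])[[1,0]]))
print(d,t,p,a,np.linalg.norm((t-d)[:2]),np.linalg.norm((p-d)[:2]))
print("yaw by plunger",np.degrees(np.arctan2(*(t-d)[[1,0]]))+90,"by post",np.degrees(np.arctan2(*(p-d)[[1,0]]))-20)
robot.move_pose([t[0],t[1],.33],[180,0,(a%180)])
robot.pause(.3);s=robot.observe();print(s["time"],s["tool_pos"],s["tcp_rot"],s["q"])
c=robot.get_calibration("wrist");im=robot.grab_frame("wrist");cv2.imwrite("pics/w1.png",im)
np.savez("w1.npz",**c); print(c,project(c,[t,p,d]))
E
```

```text
[0.55249226 0.02482535 0.059     ] [ 0.52739274 -0.05749179  0.171     ] [0.63718133 0.03135985 0.101     ] -71.71983450133169 0.08605868513474209 0.08494079709036924
yaw by plunger -16.95711900346481 by post -15.587872408137304
2.3833 [ 0.52737349 -0.0579025   0.32994604] [-1.79994850e+02 -1.33705001e-03  1.08236043e+02] [-2.04038493e+01 -5.74106636e+00 -3.43260986e+00  9.23133143e+01
 -2.17168502e-03  5.13601081e+01]
{'vertical_fov': 69.64772925257599, 'cx': 317.55938683351656, 'cy': 201.81327112098646, 'rvec': array([-2.82416634, -0.45433819, -0.06556845]), 'tvec': array([-0.48333689, -0.25673203,  0.34013531])} [[316.92196771 204.64832298]
 [447.49747576 137.40394019]
 [360.88747214 116.60509465]]
```

View pics/w1.png

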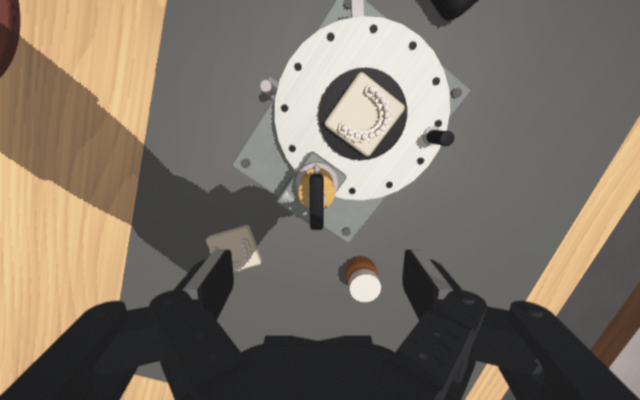

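The T-bar is at about (317,202), within 2 px of the prediction, and upright in the picture, so the yaw is right. The post top is at ~(446,138). I refine the T-bar with a mask.

```bash
python3 - <<'E'
from h import *
c=dict(np.load("w1.npz")); im=cv2.imread("pics/w1.png")
hsv=cv2.cvtColor(im,cv2.COLOR_BGR2HSV); m=(hsv[...,2]<50).astype(np.uint8)
n,l,st,ce=cv2.connectedComponentsWithStats(m)
i=l[203,317];print(st[i],ce[i]); ys,xs=np.where(l==i)
for r in range(ys.min(),ys.max()+1,4): k=xs[ys==r]; print(r,k.min(),k.max(),int(im[r,317].mean()),end=" | ")
print(); pts=np.c_[xs,ys]; r=cv2.minAreaRect(pts.astype(np.float32)); print(r)
print("cam",-cv2.Rodrigues(c["rvec"])[0].T@c["tvec"])
t=np.array([.5274,-.0575]);a=np.radians(108.28); ex=np.array([np.cos(a),np.sin(a)]);ey=np.array([-ex[1],ex[0]])
for z in(.171,.155): print(z,project(c,[[*(t+sx*ex*.024+sy*ey*.006),z] for sx in(-1,1) for sy in(-1,1)]).round(1).tolist())
E
```

```text
[310 174  13  55 580] [315.64655172 203.48793103]
174 315 319 47 | 178 310 321 43 | 182 310 321 49 | 186 311 322 49 | 190 311 321 50 | 194 310 321 47 | 198 310 321 46 | 202 310 321 44 | 206 311 321 44 | 210 310 322 43 | 214 310 322 41 | 218 310 322 29 | 222 310 322 30 | 226 311 322 28 | 
((316.0, 201.0), (54.0, 12.0), 90.0)
cam [0.50618723 0.0080745  0.39865675]
0.171 [[324.0, 231.7], [309.9, 231.7], [324.4, 176.1], [309.4, 176.1]]
0.155 [[323.6, 224.9], [310.3, 224.9], [323.9, 172.5], [309.9, 172.5]]
```

```bash
python3 - <<'E'
from h import *
def show(n):
    s=robot.observe();print(n,round(s["time"],2),s["tool_pos"].round(4),s["tcp_rot"].round(1),"F",s["ft_force"].round(2),"T",s["torque"].round(3),"g",round(s["gripper_width"],4),s["gripper_force"],"q6",s["q"][5].round(1))
robot.set_gripper(.045); show("a")
robot.line_to([.5266,-.0567,.26]);show("b")
print(robot.line_to([.5266,-.0567,.220],vel=.08,guard=6)); robot.pause(.2);show("c")
robot.set_gripper(0.0); show("d"); robot.pause(.3);show("e")
cv2.imwrite("pics/w2.png",robot.grab_frame("wrist"))
E
```

```text
a 2.91 [ 0.5274 -0.0575  0.33  ] [180.    0.  108.3] F [ 0.17 -0.12 -0.35] T [0.114 0.028 0.049] g 0.0451 0.0 q6 51.4
b 3.52 [ 0.5267 -0.0568  0.2607] [180.    0.  108.3] F [0.   0.27 0.3 ] T [ 0.031 -0.07  -0.007] g 0.0451 0.0 q6 51.4
False
c 4.38 [ 0.5269 -0.0568  0.2206] [180.    0.  108.3] F [0.49 0.25 0.09] T [ 0.025  0.015 -0.056] g 0.0449 0.0 q6 51.4
d 4.78 [ 0.5263 -0.0569  0.2204] [-180.     0.   108.3] F [-5.17 -1.79  4.69] T [-0.252  1.014 -0.025] g 0.0108 58.864054824225605 q6 51.4
e 5.08 [ 0.5263 -0.0569  0.2204] [-180.     0.   108.3] F [-5.33 -1.53  5.6 ] T [-0.276  1.054  0.011] g 0.0108 58.93962894100696 q6 51.4
```

View pics/w2.png

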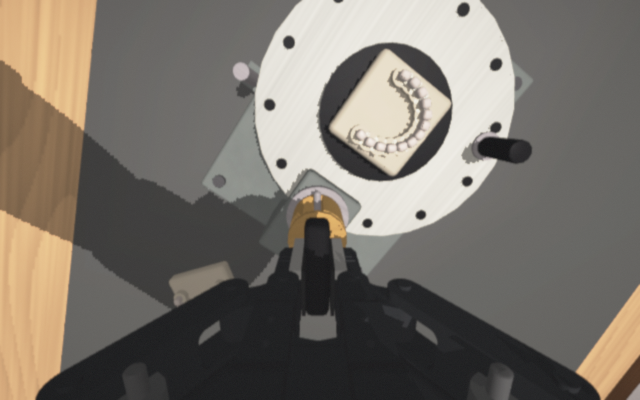

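Gripped: the bar (~(317,265)) sits between both pads, and the sleeve below it is clear. Now I centre sideways, then lift in small steps until the force jumps.

```bash
cat >> h.py <<'E'
def show(n,s=None):
    s=s or robot.observe();print(n,round(s["time"],2),s["tool_pos"].round(4),"yaw",s["tcp_rot"][2].round(1),"F",s["ft_force"].round(2),"T",s["torque"].round(3),"g",round(s["gripper_width"],4),"q6",s["q"][5].round(1))
def obs(k=3):
    S=[]
    for _ in range(k): robot.pause(.03); S.append(robot.observe())
    s=S[-1]; s["ft_force"]=np.mean([a["ft_force"] for a in S],0); s["torque"]=np.mean([a["torque"] for a in S],0); return s
E
python3 - <<'E'
from h import *
x,y=.5261,-.0569
robot.line_to([x,y,.2205],vel=.02); show("0",obs())
robot.line_to([x,y,.2315],vel=.03); s=obs(); show("11mm",s)
f0,z0=s["ft_force"][2],.2315; z=z0
while z<.252:
    z+=.0008; robot.line_to([x,y,z],vel=.015); s=obs(2); f=s["ft_force"][2]
    ex=f0-.25*(z-z0)*1e3
    print(round((z-.2205)*1e3,1),s["tool_pos"].round(5),s["ft_force"].round(2),round(s["torque"][2],3))
    if f<ex-4: break
show("end")
E
```

```text
0 5.47 [ 0.5261 -0.0569  0.2204] yaw 108.3 F [-2.31 -1.47  0.76] T [-0.235  0.378 -0.022] g 0.0107 q6 51.4
11mm 6.09 [ 0.5259 -0.0568  0.2312] yaw 108.3 F [ 0.75 -2.22 -9.67] T [-0.471 -0.143  0.   ] g 0.0109 q6 51.4
11.8 [ 0.52598 -0.05688  0.23221] [ -0.58  -2.24 -10.54] 0.001
12.6 [ 0.526   -0.05686  0.23305] [ -0.75  -2.28 -10.16] -0.032
13.4 [ 0.52603 -0.05688  0.23387] [ -1.11  -1.96 -11.49] -0.04
14.2 [ 0.52605 -0.05687  0.23466] [ -1.12  -1.45 -11.24] 0.005
15.0 [ 0.52605 -0.05687  0.23545] [ -1.18  -2.09 -11.29] -0.009
15.8 [ 0.52606 -0.05688  0.23628] [ -1.68  -2.24 -10.95] 0.019
16.6 [ 0.52607 -0.0569   0.2371 ] [ -1.5   -1.59 -11.91] -0.005
17.4 [ 0.52608 -0.05689  0.23788] [ -2.11  -1.03 -11.3 ] -0.002
18.2 [ 0.52607 -0.05689  0.23869] [ -2.    -0.87 -11.99] 0.008
19.0 [ 0.52607 -0.0569   0.2395 ] [ -2.36  -1.76 -11.74] 0.032
19.8 [ 0.52609 -0.0569   0.24031] [ -2.27  -1.7  -12.58] -0.007
20.6 [ 0.52608 -0.0569   0.24107] [ -2.15  -1.17 -12.17] 0.001
21.4 [ 0.52607 -0.0569   0.24189] [ -1.97  -1.64 -13.45] 0.002
22.2 [ 0.52609 -0.05691  0.24269] [ -1.85  -1.32 -13.18] -0.018
23.0 [ 0.52609 -0.0569   0.2435 ] [ -2.29  -2.04 -13.1 ] 0.01
23.8 [ 0.5261  -0.05689  0.24429] [ -1.6   -1.4  -13.11] -0.005
24.6 [ 0.52608 -0.0569   0.2451 ] [ -1.98  -1.16 -13.09] 0.001
25.4 [ 0.52608 -0.05689  0.2459 ] [ -2.37  -1.41 -14.13] -0.029
26.2 [ 0.52611 -0.0569   0.2467 ] [ -2.79  -1.89 -13.39] 0.009
27.0 [ 0.52602 -0.05689  0.24705] [ -0.28  -2.34 -19.52] 0.02
end 12.43 [ 0.526  -0.0569  0.2471] yaw 108.3 F [  0.06  -2.18 -19.8 ] T [-0.419  0.032  0.047] g 0.0109 q6 51.4
```

Top stop felt at ~26.4 mm. I back off 1 mm and twist in small steps, with lateral compliance, until the torque rises.

```bash
python3 - <<'E'
from h import *
p=np.array([.5261,-.0569,.2460]); robot.line_to(p,vel=.015); s=obs(); show("b",s)
yaw=s["tcp_rot"][2]; y0=yaw; f0=s["ft_force"].copy()
while yaw<y0+85:
    yaw+=2.0 if yaw-y0<40 else 1.2
    robot.line_to(p,vel=.02,rotation=[180,0,yaw]); s=obs(2); F=s["ft_force"]
    p[:2]+=np.clip(F[:2]*4e-5,-3e-4,3e-4)
    print(round(s["time"],2),round(yaw-y0,1),(s["tcp_rot"][2]-y0)%360//.01/100,s["tool_pos"].round(4)[:3],F.round(1),s["torque"].round(3))
    if s["torque"][2]<-.17 or abs(F[2])>24 or np.hypot(*F[:2])>15: break
np.save("p.npy",[*p,yaw,y0])
E
```

```text
b 12.78 [ 0.5261 -0.0569  0.2463] yaw 108.3 F [ -2.67  -1.95 -13.83] T [-0.271  0.553 -0.03 ] g 0.0106 q6 51.4
13.09 2.0 1.95 [ 0.5261 -0.0569  0.2461] [ -2.7  -1.6 -14. ] [-0.277  0.497 -0.022]
13.41 4.0 3.93 [ 0.5261 -0.0569  0.2461] [ -1.8  -1.6 -14.3] [-0.135  0.341  0.021]
13.72 6.0 5.93 [ 0.5261 -0.057   0.2461] [ -1.1   0.3 -13.6] [0.013 0.142 0.051]
14.04 8.0 7.93 [ 0.526  -0.057   0.2461] [  0.1  -0.4 -13.6] [ 0.033 -0.066 -0.003]
14.36 10.0 9.93 [ 0.526  -0.057   0.2461] [  0.3   0.4 -14.1] [ 0.166 -0.181  0.043]
14.68 12.0 11.93 [ 0.526 -0.057  0.246] [  1.3   0.  -14.2] [ 0.242 -0.331  0.006]
14.99 14.0 13.93 [ 0.526  -0.057   0.2461] [  1.5   0.5 -14.1] [ 0.231 -0.392  0.004]
15.31 16.0 15.93 [ 0.526 -0.057  0.246] [  1.9   0.9 -14.1] [ 0.291 -0.367 -0.038]
15.62 18.0 17.93 [ 0.5261 -0.057   0.246 ] [  1.6   1.  -14. ] [ 0.304 -0.362  0.004]
15.94 20.0 19.93 [ 0.5261 -0.0569  0.246 ] [  1.    1.1 -13.4] [ 0.251 -0.293  0.023]
16.26 22.0 21.92 [ 0.5261 -0.0569  0.246 ] [  1.2   0.8 -13.7] [ 0.23  -0.253  0.023]
16.57 24.0 23.92 [ 0.5262 -0.0569  0.246 ] [  0.7   0.2 -13.6
[... 2918 characters left out ...]
124 -0.01   0.026]
27.66 73.2 73.17 [ 0.5265 -0.0561  0.246 ] [  0.1   0.4 -13.1] [0.057 0.019 0.031]
27.98 74.4 74.37 [ 0.5265 -0.0561  0.246 ] [ -0.6   0.6 -13.5] [ 0.033  0.022 -0.008]
28.29 75.6 75.57 [ 0.5265 -0.0561  0.246 ] [ -0.   -0.  -13.7] [0.045 0.032 0.027]
28.61 76.8 76.76 [ 0.5265 -0.0561  0.246 ] [  0.5   0.1 -14. ] [ 0.054 -0.028 -0.004]
28.93 78.0 77.96 [ 0.5265 -0.0561  0.246 ] [  0.3  -1.5 -13.7] [-0.093 -0.051 -0.026]
29.24 79.2 79.16 [ 0.5266 -0.0562  0.246 ] [  0.3  -0.7 -13.9] [-0.192 -0.099 -0.059]
29.56 80.4 80.36 [ 0.5266 -0.0563  0.246 ] [  0.7  -2.9 -14.4] [-0.387 -0.149 -0.153]
29.88 81.6 81.56 [ 0.5266 -0.0564  0.246 ] [  1.1  -3.3 -14.2] [-0.475 -0.203 -0.205]
```

Wall felt at ~77–78°. I back off a little, lower into the notch until the spring load is off the tool, then release.

```bash
python3 - <<'E'
from h import *
*p,yaw,y0=np.load("p.npy"); p=np.array(p); yaw=y0+76.0
robot.line_to(p,vel=.02,rotation=[180,0,yaw]); show("back",obs())
z=p[2]; robot.line_to([*p[:2],.2425],vel=.02); s=obs(); show("l",s); z=.2425
while s["ft_force"][2]<-4 and z>.2385:
    z-=.0005; robot.line_to([*p[:2],z],vel=.02); s=obs(); show(f"{(z-.2205)*1e3:.1f}",s)
E
```

```text
back 30.23 [ 0.5265 -0.0562  0.246 ] yaw -175.6 F [  0.08   0.93 -13.81] T [ 0.116  0.004 -0.005] g 0.0108 q6 -24.7
l 30.65 [ 0.5265 -0.0562  0.2424] yaw -175.7 F [ -0.53   1.27 -13.22] T [ 0.461  0.052 -0.022] g 0.0108 q6 -24.6
21.5 31.0 [ 0.5266 -0.0563  0.242 ] yaw -175.7 F [ -1.01   2.43 -12.55] T [ 0.673  0.179 -0.005] g 0.0107 q6 -24.6
21.0 31.35 [ 0.5266 -0.0563  0.2415] yaw -175.7 F [ -0.82   3.87 -12.95] T [0.805 0.19  0.032] g 0.0108 q6 -24.6
20.5 31.7 [ 0.5266 -0.0564  0.2411] yaw -175.7 F [ -1.38   3.19 -11.4 ] T [0.877 0.352 0.002] g 0.011 q6 -24.6
20.0 32.05 [ 0.5266 -0.0563  0.2409] yaw -175.7 F [-2.66  4.34 -8.45] T [ 0.986  0.526 -0.003] g 0.0106 q6 -24.6
19.5 32.4 [ 0.5266 -0.0564  0.2407] yaw -175.7 F [-3.61  4.81 -6.36] T [1.028 0.761 0.006] g 0.0107 q6 -24.6
19.0 32.75 [ 0.5267 -0.0564  0.2405] yaw -175.7 F [-4.25  4.86 -3.52] T [1.103 0.913 0.011] g 0.0106 q6 -24.6
```

The load is on the notch. Release, retreat and check with a picture.

```bash
python3 - <<'E'
from h import *
robot.set_gripper(.05); s=obs(); show("open",s)
robot.line_to([*s["tool_pos"][:2],.31],vel=.12); robot.pause(.2); show("up",obs())
im=robot.grab_frame("wrist"); cv2.imwrite("pics/w3.png",im); c=robot.get_calibration("wrist")
for z in(.171,.191): print(project(c,[.5265,-.0565,z]))
E
```

```text
open 33.31 [ 0.5267 -0.0565  0.2397] yaw -175.7 F [ 0.06 -0.11  0.04] T [ 0.012  0.018 -0.007] g 0.0499 q6 -24.6
up 34.35 [ 0.5266 -0.0565  0.3094] yaw -175.7 F [-0.17  0.11  0.52] T [ 0.024  0.018 -0.014] g 0.05 q6 -24.6
[[319.63932937 213.88547939]]
[[319.8251406  223.10835314]]
```

View pics/w3.png

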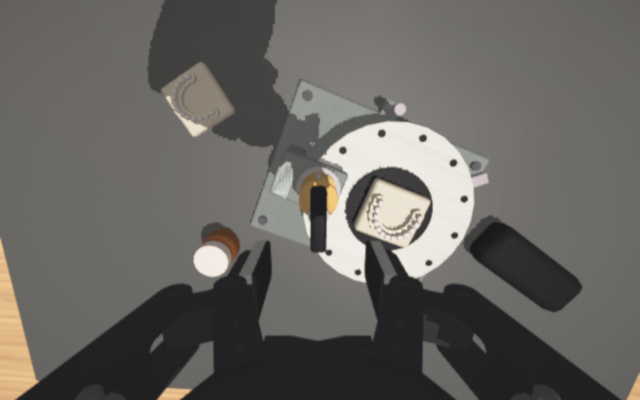

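The T-bar centre is at (319,219), matching the raised height (predicted row 223 raised, 214 down), and it is still turned, so it stays retracted. Now the post: fork the fingers round it and sweep along the arc.

```bash
python3 - <<'E'
from h import *
C=np.array([.5518,.0270]); R=.085
def P(th,z): t=np.radians(th); return [C[0]+R*np.cos(t),C[1]+R*np.sin(t),z]
th=3.9
robot.move_pose(P(th,.25),[180,0,180+th]); robot.set_gripper(.036)
g=robot.line_to(P(th,.146),vel=.1,guard=5); robot.pause(.1); show(f"down {g}",obs()); 
if g: raise SystemExit
f0=obs()["ft_force"]; n=0
while th<78:
    th+=4 if th<54 else 1.5
    robot.line_to(P(th,.146),vel=.04,rotation=[180,0,180+th]); s=obs(2); F=s["ft_force"]-f0
    t=np.radians(th); ft=F@[-np.sin(t),np.cos(t),0]; fr=F@[np.cos(t),np.sin(t),0]
    print(round(s["time"],2),round(th,1),"tan",ft.round(2),"rad",fr.round(2),"z",F[2].round(2))
    if ft<-6 or abs(fr)>8: break
cv2.imwrite("pics/top2.png",robot.grab_frame("top"))
zoom(robot.grab_frame("scene"),290,190,160,120,5,"pics/s2.png"); np.save("th.npy",th)
E
```

```text
down False 36.75 [0.6369 0.0327 0.1466] yaw -176.1 F [0.08 0.34 0.33] T [ 0.021 -0.014  0.02 ] g 0.0359 q6 -12.7
37.22 7.9 tan 0.55 rad -0.9 z 0.4
37.58 11.9 tan 0.01 rad -0.52 z 0.02
37.95 15.9 tan 0.78 rad -0.51 z 0.65
38.32 19.9 tan 0.55 rad -0.53 z 0.12
38.68 23.9 tan 0.71 rad -0.93 z 0.24
39.05 27.9 tan 0.85 rad 0.05 z 0.26
39.42 31.9 tan 0.69 rad -0.2 z 0.7
39.78 35.9 tan 1.11 rad -0.03 z 0.18
40.15 39.9 tan 0.5 rad 0.15 z 0.8
40.52 43.9 tan 0.57 rad -0.47 z 0.26
40.88 47.9 tan 0.86 rad -0.38 z 0.74
41.25 51.9 tan 1.65 rad 0.03 z 0.72
41.62 55.9 tan 0.69 rad -0.74 z 1.55
41.93 57.4 tan 0.57 rad 0.02 z 1.34
42.25 58.9 tan 0.77 rad 0.25 z 0.6
42.57 60.4 tan 0.3 rad -0.14 z 0.67
42.88 61.9 tan 0.38 rad 0.04 z -0.02
43.2 63.4 tan 1.13 rad -0.0 z 0.66
43.52 64.9 tan 0.69 rad 0.81 z 0.07
43.83 66.4 tan 1.12 rad 0.3 z -0.08
44.15 67.9 tan 0.26 rad 0.15 z 0.76
44.47 69.4 tan 1.17 rad -0.1 z 0.33
44.78 70.9 tan -5.18 rad -0.38 z -2.83
45.1 72.4 tan -15.37 rad -2.61 z -8.9
```

View pics/s2.png

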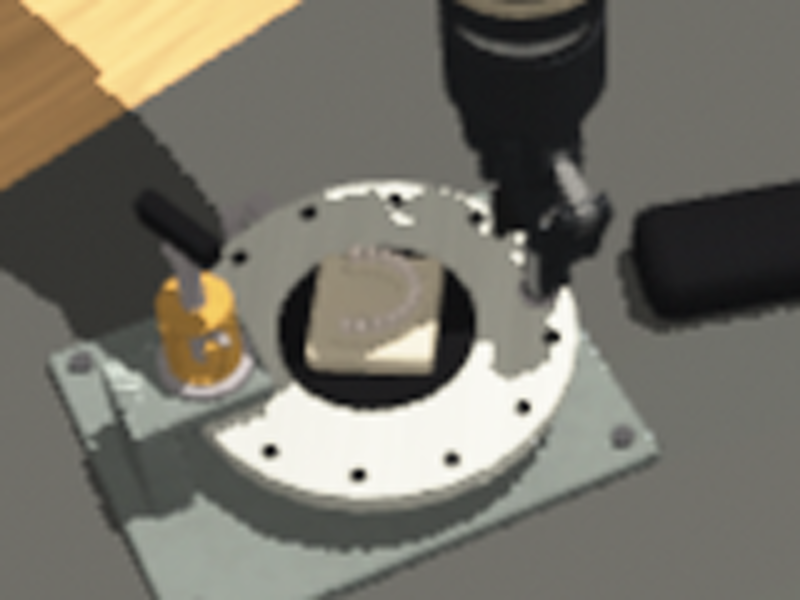

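The post has left its start position, the T-bar is still raised, and the force jump came where the end stop was expected. I back the fork off, rise and verify.

```bash
python3 - <<'E'
from h import *
C=np.array([.5518,.0270]); R=.085
def P(th,z): t=np.radians(th); return [C[0]+R*np.cos(t),C[1]+R*np.sin(t),z]
robot.line_to(P(65.5,.146),vel=.03,rotation=[180,0,245.5]); robot.pause(.2); show("centred",obs())
robot.line_to(P(65.5,.25),vel=.1); show("up",obs())
robot.move_pose([.45,.30,.33],[180,0,245]); robot.pause(.2)
c=robot.get_calibration("top"); im=robot.grab_frame("top")
print([project(c,[*P(a,.101)]).round(1).tolist() for a in(3.9,60.9,64)],project(c,[.5265,-.0565,.19]))
zoom(im,345,220,100,100,6,"pics/t3.png")
E
```

```text
centred 45.99 [0.587  0.1044 0.1461] yaw -114.5 F [0.13 0.01 0.54] T [-0.015 -0.014 -0.009] g 0.0362 q6 -68.0
up 47.28 [0.5867 0.1043 0.2491] yaw -114.5 F [-0.22  0.23 -0.09] T [ 0.01  -0.006  0.008] g 0.0361 q6 -68.0
[[[321.1, 184.9]], [[289.9, 205.4]], [[289.0, 207.3]]] [[368.20351543 235.10739346]]
```

View pics/t3.png

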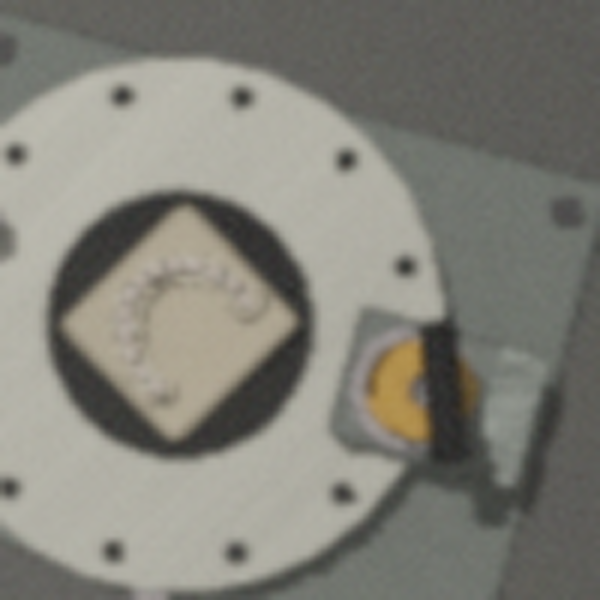

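The model is turned by ~60° and the index holes coincide with their earlier pixels, so the table is at its stop. The T-bar at (440,390) is twisted and up, and the arm is clear.

```bash
python3 -c "
from plant import robot
print(robot.job_done())"
```

```text
the job is handed in; nothing more can be done
None
```

The job is handed in: the plunger is resting retracted in its notch, the table is turned about 60° to its end stop, and the arm is clear of everything; the interface gave no verdict.

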